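# Load the leak-test carrier in line order

## Robot

A 6-joint arm with a two-finger parallel gripper is mounted at the origin on the work surface. World frame = base frame: x ahead of the robot, y to its left, z up, the work surface at z = 0. Lengths are in mm, angles in rad, forces in N, time in s.
With the tool pointing down it reaches from about 300 to 950 mm from the base axis. Payload 3.1 kg.
Tool frame: the origin (TCP) lies at the very end of the fingers, on their centre line; the grasp point (between the pads) lies 19 mm behind it; z points along the fingers, y is the line along which they close (so a half turn about z gives the same grasp; the last joint's range is limited). The gripper opens to 85 mm and grips with 20 to 120 N. Pads are 22 mm wide; open, the fingers measure 114 mm over their backs; the gripper's body (76 mm by 85 mm) begins 54 mm behind the grasp point. The pads swing forward as they close: fully open they stand 13 mm farther back than shut.
Start: joints at [-1.222, 0.308, 1.634, -0, 1.2, -0.07], TCP at [254.14, -571.003, 231.272] pointing down, gripper open.
Joint ranges: [-3.06, 3.06], [-0.79, 1.96], [0.05, 2.63], [-1.19, 4.34], [0.05, 2.64], [-2.94, 2.94]. Speed limits (rad/s): [2.79, 2.79, 3.14, 3.14, 3.14, 3.14].

## Interface

Orientations are given as [roll, pitch, yaw] about the fixed x, y, z axes, in that order (R = Rz(yaw) Ry(pitch) Rx(roll)).
In Python, from cell import get_obs, vision, ticket gives the robot as it stands.
- The arm moves only by the tool send_rows, never from a script. Its arguments are lists of equal length, an entry for each row: "fingers": the gripper's target within -1 to 1 (fully open at 1, half-way at 0, shut at -1); "delta_pos": the shift along the tool's x, y, z in m, a list of three; "delta_rot": the turn, a rotation vector about the tool's x, y, z in rad, a list of three. In form: {"fingers": [fingers, ...], "delta_pos": [[tx, ty, tz], ...], "delta_rot": [[ax, ay, az], ...]}. A call has 1 to 10 rows; each row is the pose to reach, as a shift and turn from the pose commanded when the call began, along the tool's axes at that moment; what a row does not reach only later rows make up. A row lasts 1/8 s, in which the tool goes at most 62.5 mm and 10.7 degrees, less where a joint would pass 70% of its speed; a pose out of reach is approached as far as the arm can. A call with a gripper value outside its range is refused whole. The fingers move at their own pace and stop on an object; "squeeze" is the grip in N (left out, the last holds). Time passes only in rows, so rows that repeat a pose let the fingers close. It gives the time, the measured TCP pose, the force, the opening and the grip force at its end, in the units of the state.
- get_obs(): the state, without advancing time (a new reading comes with each control period).
- vision.read_camera(name): name is "side" or "top" or "wrist"; returns a dict with "pixels" (480x640x3 uint8, red, green, blue), "range_z" (480x640 float32, mm along the optical axis (not along the pixel's ray), 0 where there is no reading), "fov_y" (degrees; the focal length in pixels is half the picture's height over the tangent of half this angle, whatever the lens; pixels are square), "cx", "cy" (the principal point, pixels), "world_to_cam" (4x4, takes a point from world to camera coordinates). Camera axes: x right, y down, z forward; pixel columns grow to the right and rows downward; lengths in mm; the calibration is good to about 2 mm. A picture is of the moment at which its call begins.
- ticket.hand_in(): hands the job in; it is judged then, once.
The state is a dict: "time_s": time; "joint_positions": joint angles; "qd": joint speeds; "tau": joint torques, N m; "position": TCP position; "orientation": TCP orientation; "wrist_force": force on the tool from outside, world axes, zero at the start; "torque": the same for the moment, N m; "gripper_width": finger opening in mm; "finger_force": force on a finger pad.
Only numpy, scipy, OpenCV 4.12 (cv2) and the standard library are available. Lean on these libraries where they do the work, as an engineer would, in place of code of your own. Each camera call takes 0.05 s, during which the arm holds its last target. There are 200 camera calls.

## Task

Four black plastic fittings stand in a row of separate square nests, in the order in which they will come off the line; the press stands on the robot's left, so the fitting at the robot's left end of the row is the first. Move all four to the one-piece aluminium carrier and keep their order, counted from the carrier's black end stop: the leftmost fitting goes into the well next to the end stop, its neighbour into the next well, and so on, with the rightmost fitting farthest from the stop. Each must end standing upright on its foot, fully down in its own well, and let go.

Things in the scene. Friction and masses are not known exactly. Their poses are not given: they have to be found in the camera images.
- plug_mid (a point): black plastic hex plug, 48 mm tall: round foot 42 mm across and 16 mm high, above it a hexagonal head 32 mm across the flats. Stands upright, foot in its nest. Point: on its axis, half-way up (24 mm above its underside). Its x axis is square to a pair of flats and starts within 0.4 rad of the line across the row.
- cap_mid (a point): black plastic ribbed round cap, 40 mm tall: foot 42 mm across and 14 mm high, above it a ribbed rim 54 mm across and 26 mm high, a grey disc on top. Stands upright, foot in its nest. Point: on its axis, half-way up (20 mm above its underside).
- sleeve_mid (a point): black plastic sleeve, a plain round tube open at the top, 42 mm across, wall 5 mm, 64 mm tall. Stands upright in its nest. Point: on its axis, half-way up (32 mm above its underside).
- tee_mid (a point): black plastic tee, 62 mm tall: foot 42 mm across, 12 mm high; body 36 mm across up to 48 mm; hex head 28 mm on top; two side ports (29 mm across, 70 mm end to end, axis 32 mm above the underside) along its y axis, within 0.35 rad of the row at the start. Grip the body along its x axis, across the ports. Upright, foot in its nest. Point: on its axis, half-way up (31 mm above underside).
- nest_plug: one of four alike bright aluminium nest blocks, 74 x 74 x 18 mm, in a row on a dark steel rail 96 mm wide; holds the hex plug at the start; its place in the row is shuffled. Row pitch 78 mm along the nest's y axis (+y: the left, press end). Round bore 60 mm across, 12 mm deep. Origin: centre of its underside, 12 mm above the table; bore floor 18 mm, top face 30 mm above the table
- nest_cap: one of four alike bright aluminium nest blocks, 74 x 74 x 18 mm, in a row on a dark steel rail 96 mm wide; holds the ribbed cap at the start; its place in the row is shuffled. Row pitch 78 mm along the nest's y axis (+y: the left, press end). Round bore 60 mm across, 12 mm deep. Origin: centre of its underside, 12 mm above the table; bore floor 18 mm, top face 30 mm above the table
- nest_sleeve: one of four alike bright aluminium nest blocks, 74 x 74 x 18 mm, in a row on a dark steel rail 96 mm wide; holds the sleeve at the start; its place in the row is shuffled. Row pitch 78 mm along the nest's y axis (+y: the left, press end). Round bore 60 mm across, 12 mm deep. Origin: centre of its underside, 12 mm above the table; bore floor 18 mm, top face 30 mm above the table
- nest_tee: one of four alike bright aluminium nest blocks, 74 x 74 x 18 mm, in a row on a dark steel rail 96 mm wide; holds the tee at the start; its place in the row is shuffled. Row pitch 78 mm along the nest's y axis (+y: the left, press end). Round bore 60 mm across, 12 mm deep. Origin: centre of its underside, 12 mm above the table; bore floor 18 mm, top face 30 mm above the table
- carrier: bright aluminium plate 80 mm (x) by 314 mm (y), 30 mm high, fixed on the table nearer to the robot than the nests, empty at the start. Four round wells 60 mm across, 12 mm deep, in a row along its y axis, centres at y = +117, +39, -39, -117 mm. Origin: centre of its underside, on the table; well floors 18 mm, top face 30 mm above the table.
- end_stop: black block 70 x 26 mm, 34 mm high, with a steel button on top (44 mm in all), fixed just beyond one end of the carrier (either end, 175 mm from its centre along its y axis); a low aluminium strip, 12 mm high, lies at the other end. Origin: centre of its underside, on the table. Well centres are 58, 136, 214 and 292 mm from it.
Not all that is in view belongs to the job. What is shaped like the part that bears sleeve_mid but red is not meant. What is shaped like the part that bears tee_mid but blue is not meant.

How it is judged (in metres and radians):
At the end, for the whole second after the job is handed in: The fitting that started k-th from the left stands in the k-th carrier well from the black end stop: at rest, upright (0.12 rad), its axis within 13 mm of the well centre along and across the carrier, its foot within 4 mm of the well floor (x of plug_mid in the frame of carrier between -0.013 and 0.013 m and z of plug_mid in the frame of carrier below 0.046 m and angle between each of plug_mid, cap_mid, sleeve_mid, tee_mid's own z axis and vertical below 0.12 rad and linear speed of each of plug, cap, sleeve, tee below 0.02 m/s and ((y of each of nest_cap, nest_sleeve, nest_tee in the frame of nest_plug below 0 m and horizontal distance between plug_mid and end_stop between 0.045 and 0.071 m) or (y of each of nest_cap, nest_sleeve in the frame of nest_plug below 0 m and y of nest_tee in the frame of nest_plug above 0 m and horizontal distance between plug_mid and end_stop between 0.123 and 0.149 m) or (y of each of nest_cap, nest_tee in the frame of nest_plug below 0 m and y of nest_sleeve in the frame of nest_plug above 0 m and horizontal distance between plug_mid and end_stop between 0.123 and 0.149 m) or (y of nest_cap in the frame of nest_plug below 0 m and y of each of nest_sleeve, nest_tee in the frame of nest_plug above 0 m and horizontal distance between plug_mid and end_stop between 0.201 and 0.227 m) or (y of nest_cap in the frame of nest_plug above 0 m and y of each of nest_sleeve, nest_tee in the frame of nest_plug below 0 m and horizontal distance between plug_mid and end_stop between 0.123 and 0.149 m) or (y of each of nest_cap, nest_tee in the frame of nest_plug above 0 m and y of nest_sleeve in the frame of nest_plug below 0 m and horizontal distance between plug_mid and end_stop between 0.201 and 0.227 m) or (y of each of nest_cap, nest_sleeve in the frame of nest_plug above 0 m and y of nest_tee in the frame of nest_plug below 0 m and horizontal distance between plug_mid and end_stop between 0.201 and 0.227 m) or (y of each of nest_cap, nest_sleeve, nest_tee in the frame of nest_plug above 0 m and horizontal distance between plug_mid and end_stop between 0.279 and 0.305 m)) and x of cap_mid in the frame of carrier between -0.013 and 0.013 m and z of cap_mid in the frame of carrier below 0.042 m and ((y of each of nest_plug, nest_sleeve, nest_tee in the frame of nest_cap below 0 m and horizontal distance between cap_mid and end_stop between 0.045 and 0.071 m) or (y of each of nest_plug, nest_sleeve in the frame of nest_cap below 0 m and y of nest_tee in the frame of nest_cap above 0 m and horizontal distance between cap_mid and end_stop between 0.123 and 0.149 m) or (y of each of nest_plug, nest_tee in the frame of nest_cap below 0 m and y of nest_sleeve in the frame of nest_cap above 0 m and horizontal distance between cap_mid and end_stop between 0.123 and 0.149 m) or (y of nest_plug in the frame of nest_cap below 0 m and y of each of nest_sleeve, nest_tee in the frame of nest_cap above 0 m and horizontal distance between cap_mid and end_stop between 0.201 and 0.227 m) or (y of nest_plug in the frame of nest_cap above 0 m and y of each of nest_sleeve, nest_tee in the frame of nest_cap below 0 m and horizontal distance between cap_mid and end_stop between 0.123 and 0.149 m) or (y of each of nest_plug, nest_tee in the frame of nest_cap above 0 m and y of nest_sleeve in the frame of nest_cap below 0 m and horizontal distance between cap_mid and end_stop between 0.201 and 0.227 m) or (y of each of nest_plug, nest_sleeve in the frame of nest_cap above 0 m and y of nest_tee in the frame of nest_cap below 0 m and horizontal distance between cap_mid and end_stop between 0.201 and 0.227 m) or (y of each of nest_plug, nest_sleeve, nest_tee in the frame of nest_cap above 0 m and horizontal distance between cap_mid and end_stop between 0.279 and 0.305 m)) and x of sleeve_mid in the frame of carrier between -0.013 and 0.013 m and z of sleeve_mid in the frame of carrier below 0.054 m and ((y of each of nest_plug, nest_cap, nest_tee in the frame of nest_sleeve below 0 m and horizontal distance between sleeve_mid and end_stop between 0.045 and 0.071 m) or (y of each of nest_plug, nest_cap in the frame of nest_sleeve below 0 m and y of nest_tee in the frame of nest_sleeve above 0 m and horizontal distance between sleeve_mid and end_stop between 0.123 and 0.149 m) or (y of each of nest_plug, nest_tee in the frame of nest_sleeve below 0 m and y of nest_cap in the frame of nest_sleeve above 0 m and horizontal distance between sleeve_mid and end_stop between 0.123 and 0.149 m) or (y of nest_plug in the frame of nest_sleeve below 0 m and y of each of nest_cap, nest_tee in the frame of nest_sleeve above 0 m and horizontal distance between sleeve_mid and end_stop between 0.201 and 0.227 m) or (y of nest_plug in the frame of nest_sleeve above 0 m and y of each of nest_cap, nest_tee in the frame of nest_sleeve below 0 m and horizontal distance between sleeve_mid and end_stop between 0.123 and 0.149 m) or (y of each of nest_plug, nest_tee in the frame of nest_sleeve above 0 m and y of nest_cap in the frame of nest_sleeve below 0 m and horizontal distance between sleeve_mid and end_stop between 0.201 and 0.227 m) or (y of each of nest_plug, nest_cap in the frame of nest_sleeve above 0 m and y of nest_tee in the frame of nest_sleeve below 0 m and horizontal distance between sleeve_mid and end_stop between 0.201 and 0.227 m) or (y of each of nest_plug, nest_cap, nest_tee in the frame of nest_sleeve above 0 m and horizontal distance between sleeve_mid and end_stop between 0.279 and 0.305 m)) and x of tee_mid in the frame of carrier between -0.013 and 0.013 m and z of tee_mid in the frame of carrier below 0.053 m and ((y of each of nest_plug, nest_cap, nest_sleeve in the frame of nest_tee below 0 m and horizontal distance between tee_mid and end_stop between 0.045 and 0.071 m) or (y of each of nest_plug, nest_cap in the frame of nest_tee below 0 m and y of nest_sleeve in the frame of nest_tee above 0 m and horizontal distance between tee_mid and end_stop between 0.123 and 0.149 m) or (y of each of nest_plug, nest_sleeve in the frame of nest_tee below 0 m and y of nest_cap in the frame of nest_tee above 0 m and horizontal distance between tee_mid and end_stop between 0.123 and 0.149 m) or (y of nest_plug in the frame of nest_tee below 0 m and y of each of nest_cap, nest_sleeve in the frame of nest_tee above 0 m and horizontal distance between tee_mid and end_stop between 0.201 and 0.227 m) or (y of nest_plug in the frame of nest_tee above 0 m and y of each of nest_cap, nest_sleeve in the frame of nest_tee below 0 m and horizontal distance between tee_mid and end_stop between 0.123 and 0.149 m) or (y of each of nest_plug, nest_sleeve in the frame of nest_tee above 0 m and y of nest_cap in the frame of nest_tee below 0 m and horizontal distance between tee_mid and end_stop between 0.201 and 0.227 m) or (y of each of nest_plug, nest_cap in the frame of nest_tee above 0 m and y of nest_sleeve in the frame of nest_tee below 0 m and horizontal distance between tee_mid and end_stop between 0.201 and 0.227 m) or (y of each of nest_plug, nest_cap, nest_sleeve in the frame of nest_tee above 0 m and horizontal distance between tee_mid and end_stop between 0.279 and 0.305 m))); the robot touches nothing.
It also fails if it takes over 88 s, if anything falls off the work surface, if the arm or the gripper's body presses on something with over 40 N, if the wrist force passes 120 N, or if a joint passes its speed limit or range.

## Working session

There is one attempt and no reset: what is moved stays moved. The work goes in short steps, Python scripts to look and compute and a tool call to move; the robot and the scene stay as the last step left them, time stands still between calls to the robot, and variables do not carry over. Pictures are saved under pics/ and viewed, at most 14 in all, crops included, and the job is handed in when it is done.

Besides the shell and the picture viewer there is one more tool, called after ">>>" by a JSON object that holds its "op" and its "data". send_rows: Moves the arm, as the interface text tells. Its arguments: {"type":"object","properties":{"fingers":{"type":"array","items":{"type":"number"}},"delta_pos":{"type":"array","items":{"type":"array","items":{"type":"number"}}},"delta_rot":{"type":"array","items":{"type":"array","items":{"type":"number"}}},"squeeze":{"type":"number"}},"required":["fingers","delta_pos","delta_rot"]}

```bash
mkdir -p pics; ls
cat > h.py <<'E'
import numpy as np, cv2
from cell import get_obs, vision, ticket
def cam(n):
    d=vision.read_camera(n); d['f']=240/np.tan(np.radians(d['fov_y'])/2); return d
def save(d,name): cv2.imwrite('pics/'+name,d['pixels'][:,:,::-1])
def world(d):
    z=d['range_z'].astype(float); v,u=np.mgrid[0:480,0:640]
    p=np.stack([(u-d['cx'])/d['f']*z,(v-d['cy'])/d['f']*z,z],-1)
    M=np.array(d['world_to_cam']);R,t=M[:3,:3],M[:3,3]
    w=(p-t)@R; w[z==0]=np.nan; return w
def ray(d,u,v,h):
    M=np.array(d['world_to_cam']);R,t=M[:3,:3],M[:3,3]
    c=-R.T@t; r=R.T@np.array([(u-d['cx'])/d['f'],(v-d['cy'])/d['f'],1]); return c+r*(h-c[2])/r[2]
E
python3 - <<'E'
from h import *
d=cam('top');save(d,'t0.png');s=cam('side');save(s,'s0.png')
for x in (d,s):
    M=np.array(x['world_to_cam']);print(-M[:3,:3].T@M[:3,3],M[2,:3],x['f'])
    np.save('pics/x.npy',0)
print(get_obs())
E
```

```text
pics
[ 491.08403085  -11.99415776 1142.07028278] [ 0.09640795 -0.00638819 -0.9953214 ] 622.4362863473609
[197.31617712 513.77758066 676.16099953] [ 0.45761666 -0.57396839 -0.67907826] 508.92655421272286
{'time_s': 0.1, 'joint_positions': array([-1.22169012e+00,  3.08954576e-01,  1.63506476e+00,  1.54269244e-05,
        1.19972291e+00, -6.97160492e-02]), 'qd': array([-0.00189813, -0.00192952, -0.00150071,  0.00079563,  0.00017049,
        0.00122569]), 'tau': array([-2.99337844e-04, -4.16406655e+01, -2.77644342e+01, -1.22606275e-04,
        3.97289987e-03, -1.85667699e-05]), 'position': array([ 253.88827826, -570.27999555,  230.13649133]), 'orientation': array([-3.13944929e+00, -1.64069132e-04,  4.18816476e-01]), 'wrist_force': array([ 0.18417949,  0.22354981, -0.3853703 ]), 'torque': array([-0.01449583,  0.03327792, -0.02870712]), 'finger_force': 0.0, 'gripper_width': 85.32367342190364}
```

View pics/t0.png

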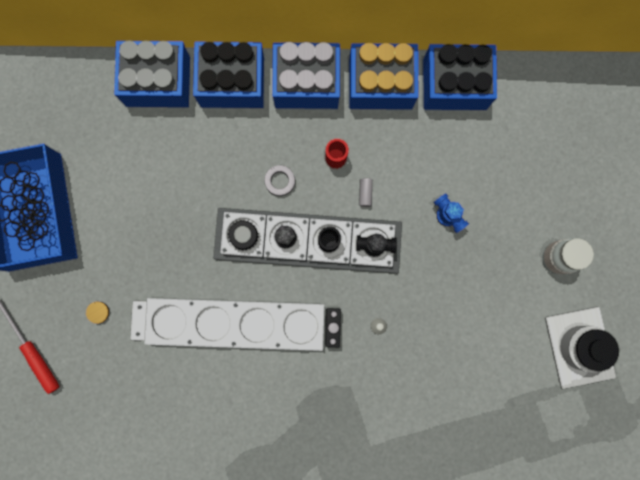

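View pics/s0.png

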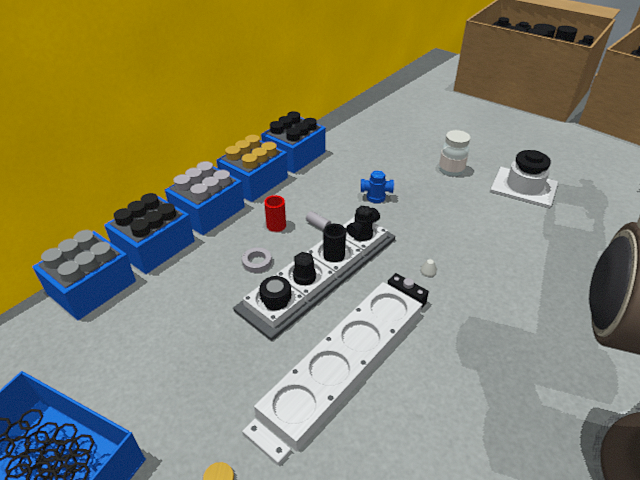

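The top view shows the row from the left: cap (242,235), plug (286,236), sleeve (330,239) and tee (376,244). The carrier is below it, with the black end stop at its right end (333,328). So the cap goes to the well at (301,326), the plug to (257,325), the sleeve to (213,323) and the tee to (169,322).

Run:
```python
from h import *
d=cam('top');w=world(d);z=w[...,2]
def rect(m,n):
    m=m.astype(np.uint8); k,l,st,c=cv2.connectedComponentsWithStats(m)
    i=1+np.argmax(st[1:,4]); P=w[l==i][:,:2].astype(np.float32)
    r=cv2.minAreaRect(P);print(n,r,len(P),P.mean(0))
roi=lambda u0,u1,v0,v1:np.pad(np.ones((v1-v0,u1-u0),bool),((v0,480-v1),(u0,640-u1)))
rect(roi(120,345,290,360)&(z>24)&(z<33.2)&(d['pixels'].min(2)>140),'carrier')
rect(roi(322,345,300,355)&(z>31)&(z<50)&(d['pixels'].max(2)<90),'stop')
for n,u in zip(['c0','c1','c2','c3'],[301,257,213,169]):
    m=roi(u-28,u+28,295,352)&(z<23)&(z>10); rect(m,n)
for n,u,v,h in [('cap',242,235,58),('plug',286,236,66),('sleeve',330,239,82),('tee',376,244,80)]:
    R=roi(u-22,u+22,v-25,v+25)
    print(n,'zmax',np.nanpercentile(z[R],[90,95,99]))
    rect(R&(z>h-5)&(z<h+6),n); rect(R&(z>36),n+'all')
rect(roi(210,405,200,280)&(z>24)&(z<33.5)&(d['pixels'].min(2)>120),'nests')
```

```text
carrier ((458.4407043457031, 124.18928527832031), (315.0226745605469, 80.0423812866211), 88.38168334960938) 4061 [458.4138  125.45596]
stop ((453.53131103515625, -51.16919708251953), (25.93014907836914, 69.85923767089844), 87.79298400878906) 394 [454.04266  -50.824875]
c0 ((454.96661376953125, 7.456838607788086), (58.81858825683594, 59.26190185546875), 0.37366482615470886) 901 [454.84296     6.7858953]
c1 ((457.0970458984375, 85.57726287841797), (60.6663703918457, 58.08373260498047), 0.03377759829163551) 899 [457.05243  85.30319]
c2 ((459.35589599609375, 163.33584594726562), (58.680606842041016, 59.83089828491211), 0.36531972885131836) 894 [459.24918 163.8529 ]
c3 ((461.92852783203125, 242.2017059326172), (58.30535888671875, 59.02674102783203), 45.323604583740234) 883 [461.54166 242.33807]
cap zmax [59.00350402 59.94224049 61.92937727]
cap ((614.8569946289062, 109.36238098144531), (51.95199203491211, 51.973724365234375), 33.54842758178711) 683 [615.0749  109.00928]
capall ((614.9757690429688, 109.18522644042969), (52.819732666015625, 52.71484375), 39.84333419799805) 741 [614.3932  10
[... 403 characters left out ...]
42.39335250854492), (39.039161682128906, 40.47563552856445), 45.83847427368164) 198 [607.44     -42.398518]
sleeveall ((607.160888671875, -42.08749008178711), (40.174888610839844, 39.58062744140625), 0.1754012107849121) 302 [607.1174   -42.646873]
tee zmax [76.96604223 79.96617382 82.54635323]
tee ((600.9417724609375, -125.44442749023438), (27.647600173950195, 31.031879425048828), 56.5341682434082) 233 [ 600.4885  -125.23811]
teeall ((600.093017578125, -125.30926513671875), (70.42069244384766, 35.05819320678711), 87.00833892822266) 683 [ 599.2975  -123.66149]
nests ((608.3827514648438, -44.19854736328125), (73.92021179199219, 74.33361053466797), 86.02926635742188) 755 [608.84973  -44.158966]
```

```bash
cat >> h.py <<'E'
from scipy.spatial.transform import Rotation as Ro
def go(*targets):
    """targets (x,y,z,yaw): deltas in tool axes, m, from the measured pose"""
    o=get_obs(); R0=Ro.from_euler('xyz',o['orientation'])
    for x,y,z,a in targets:
        p=R0.inv().apply(np.array([x,y,z])-o['position'])/1000
        r=(R0.inv()*Ro.from_euler('xyz',[np.pi,0,a])).as_rotvec()
        print(np.round(p,4),np.round(r,3))
E
python3 -c "
from h import *
go((614.9,109.2,120,1.51))"
```

```text
[ 0.6061 -0.4739  0.1112] [-2.000e-03 -1.000e-03 -1.091e+00]
```

>>> {"op": "send_rows", "data": {"fingers": [1,1,1,1,1,1,1,1,1,1], "delta_pos": [[0.04,-0.032,0.0],[0.09,-0.07,0.01],[0.14,-0.11,0.02],[0.19,-0.149,0.03],[0.24,-0.188,0.04],[0.29,-0.227,0.05],[0.34,-0.266,0.06],[0.39,-0.305,0.07],[0.44,-0.344,0.08],[0.49,-0.383,0.09]], "delta_rot": [[0,0,-0.1],[0,0,-0.2],[0,0,-0.3],[0,0,-0.4],[0,0,-0.5],[0,0,-0.6],[0,0,-0.7],[0,0,-0.8],[0,0,-0.9],[0,0,-1.0]]}}

```text
time_s: 1.4
position: [539.6, -33.2, 143.4]
orientation: [3.141, 0.0, 1.422]
wrist_force: [0.3, -0.9, 0.3]
gripper_width: 85.7
finger_force: 0.0
```

```bash
python3 -c "
from h import *
go((614.9,109.2,150,1.51),(614.9,109.2,120,1.51))"
```

```text
[ 0.152   0.0533 -0.0067] [ 0.     0.    -0.088]
[0.152  0.0533 0.0233] [ 0.     0.    -0.088]
```

>>> {"op": "send_rows", "data": {"fingers": [1,1,1,1,1], "delta_pos": [[0.045,0.016,-0.007],[0.09,0.032,-0.007],[0.135,0.047,-0.007],[0.152,0.053,-0.007],[0.152,0.053,-0.007]], "delta_rot": [[0,0,-0.03],[0,0,-0.06],[0,0,-0.088],[0,0,-0.088],[0,0,-0.088]]}}

```text
time_s: 2.02
position: [614.2, 107.6, 150.2]
orientation: [-3.141, 0.001, 1.508]
wrist_force: [0.6, -0.7, -0.5]
gripper_width: 85.4
finger_force: 0.0
```

Run:
```python
from h import *
d=cam('wrist');save(d,'w0.png');M=np.array(d['world_to_cam']);print(-M[:3,:3].T@M[:3,3],M[2,:3],d['f'])
go((614.9,109.2,150,1.51),(614.9,109.2,30,1.51))
```

```text
[619.40341027 180.91655689 293.77928226] [-0.01966458 -0.28768928 -0.9575219 ] 379.9436823934481
[0.0027 0.0011 0.0001] [-0.002  0.001 -0.003]
[0.0028 0.0013 0.1201] [-0.002  0.001 -0.003]
```

View pics/w0.png

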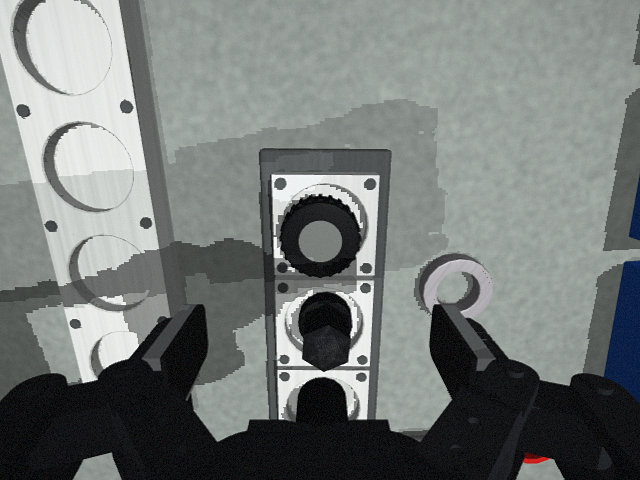

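The wrist view shows the cap at (320,241) on the tool's centre line. The plug's hex at (325,347) has a vertex along the row, so its flats face the pads. I'll go down onto the cap.

>>> {"op": "send_rows", "data": {"fingers": [1,1,1,1,1,-1,-1,-1,-1,-1], "delta_pos": [[0.002,0.001,0.035],[0.002,0.001,0.075],[0.002,0.001,0.105],[0.002,0.001,0.12],[0.002,0.001,0.12],[0.002,0.001,0.12],[0.002,0.001,0.12],[0.002,0.001,0.12],[0.002,0.001,0.12],[0.002,0.001,0.12]], "delta_rot": [[0,0,0],[0,0,0],[0,0,0],[0,0,0],[0,0,0],[0,0,0],[0,0,0],[0,0,0],[0,0,0],[0,0,0]], "squeeze": 50}}

```text
time_s: 3.32
position: [617.3, 109.2, 32.7]
orientation: [3.138, -0.0, 1.507]
wrist_force: [0.1, -0.8, 5.2]
gripper_width: 50.4
finger_force: 52.7
```

```bash
python3 -c "
from h import *
print(get_obs()['gripper_width'],get_obs()['finger_force'])
p=get_obs()['position'];print(p)
go((p[0],p[1],108,1.51),(454.9,7.1,108,1.54),(454.9,7.1,31,1.54))"
```

```text
50.441082111949584 52.70469546318054
[617.31883141 109.20668379  32.74716726]
[ 0.      0.0003 -0.0753] [ 0.004 -0.    -0.003]
[-0.1122 -0.1553 -0.0759] [ 0.004 -0.    -0.033]
[-0.1122 -0.1556  0.0011] [ 0.004 -0.    -0.033]
```

>>> {"op": "send_rows", "data": {"fingers": [-1,-1,-1,-1,-1,-1,-1,-1,-1,-1], "delta_pos": [[0,0,-0.02],[0,0,-0.05],[0,0,-0.075],[-0.015,-0.025,-0.076],[-0.04,-0.06,-0.076],[-0.07,-0.1,-0.076],[-0.095,-0.135,-0.076],[-0.112,-0.155,-0.076],[-0.112,-0.155,-0.076],[-0.112,-0.155,-0.076]], "delta_rot": [[0,0,0],[0,0,0],[0,0,0],[0,0,-0.01],[0,0,-0.02],[0,0,-0.03],[0,0,-0.03],[0,0,-0.03],[0,0,-0.03],[0,0,-0.03]]}}

```text
time_s: 4.58
position: [455.0, 7.4, 107.6]
orientation: [3.139, -0.0, 1.537]
wrist_force: [0.8, 1.4, -0.0]
gripper_width: 50.5
finger_force: 52.2
```

Run:
```python
from h import *
d=cam('side');save(d,'s1.png')
go((454.9,7.1,108,1.54),(454.9,7.1,33,1.54))
```

```text
[-0.0004 -0.0003 -0.0005] [ 0.002 -0.    -0.003]
[-0.0004 -0.0005  0.0745] [ 0.002 -0.    -0.003]
```

View pics/s1.png

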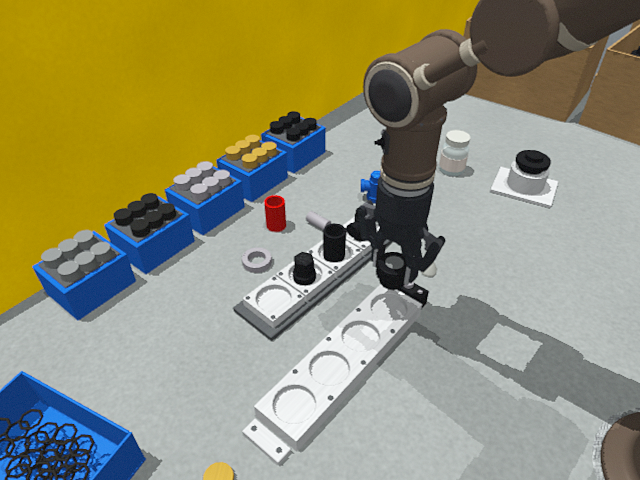

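The side view shows the cap held in the gripper at (393,270), over the well next to the end stop, with its nest empty. I'll lower and release.

>>> {"op": "send_rows", "data": {"fingers": [-1,-1,-1,-1,-1,1,1,1,1,1], "delta_pos": [[0,0,0.02],[0,0,0.045],[0,0,0.063],[0,0,0.073],[0,0,0.074],[0,0,0.074],[0,0,0.074],[0,0,0.074],[0,0,0.05],[0,0,0.02]], "delta_rot": [[0,0,0],[0,0,0],[0,0,0],[0,0,0],[0,0,0],[0,0,0],[0,0,0],[0,0,0],[0,0,0],[0,0,0]]}}

```text
time_s: 5.88
position: [452.8, 7.2, 86.8]
orientation: [-3.14, -0.0, 1.537]
wrist_force: [0.6, -0.2, 0.5]
gripper_width: 85.4
finger_force: 0.0
```

```bash
python3 -c "
from h import *
go((454.9,7.1,115,1.51),(614.8,35.2,120,1.51),(614.8,35.2,35,1.51))"
```

```text
[ 0.      0.002  -0.0282] [-0.002 -0.     0.027]
[ 0.0336  0.1609 -0.0335] [-0.002 -0.     0.027]
[0.0335 0.161  0.0515] [-0.002 -0.     0.027]
```

>>> {"op": "send_rows", "data": {"fingers": [1,1,1,1,1,1,1,1,1,1], "delta_pos": [[0,0.01,-0.03],[0.01,0.05,-0.036],[0.02,0.095,-0.036],[0.03,0.14,-0.034],[0.0335,0.16,-0.03],[0.0335,0.161,-0.01],[0.0335,0.161,0.025],[0.0335,0.161,0.044],[0.0335,0.161,0.048],[0.0335,0.161,0.048]], "delta_rot": [[0,0,0.0],[0,0,0.01],[0,0,0.027],[0,0,0.027],[0,0,0.027],[0,0,0.027],[0,0,0.027],[0,0,0.027],[0,0,0.027],[0,0,0.027]]}}

```text
time_s: 7.12
position: [615.6, 35.1, 38.8]
orientation: [3.142, -0.0, 1.51]
wrist_force: [-0.6, 0.6, -0.2]
gripper_width: 85.0
finger_force: 0.0
```

>>> {"op": "send_rows", "data": {"fingers": [-1,-1,-1,-1,-1,-1,-1], "delta_pos": [[0,0,0],[0,0,0],[0,0,0],[0,0,0],[0,0,0],[0,0,0],[0,0,0]], "delta_rot": [[0,0,0],[0,0,0],[0,0,0],[0,0,0],[0,0,0],[0,0,0],[0,0,0]]}}

```text
time_s: 8.0
position: [616.7, 35.2, 39.7]
orientation: [3.14, -0.0, 1.51]
wrist_force: [-0.4, -0.3, 5.6]
gripper_width: 31.4
finger_force: 50.3
```

```bash
python3 -c "
from h import *
p=get_obs()['position'];print(p)
go((p[0],p[1],p[2]+75,1.51),(457.2,85.3,p[2]+75,1.54))
save(cam('side'),'s2.png')"
```

```text
[616.68062033  35.16940174  39.68629547]
[ 0.      0.0001 -0.075 ] [ 0.002 -0.    -0.   ]
[ 0.0403 -0.1621 -0.0753] [ 0.002 -0.    -0.03 ]
```

View pics/s2.png

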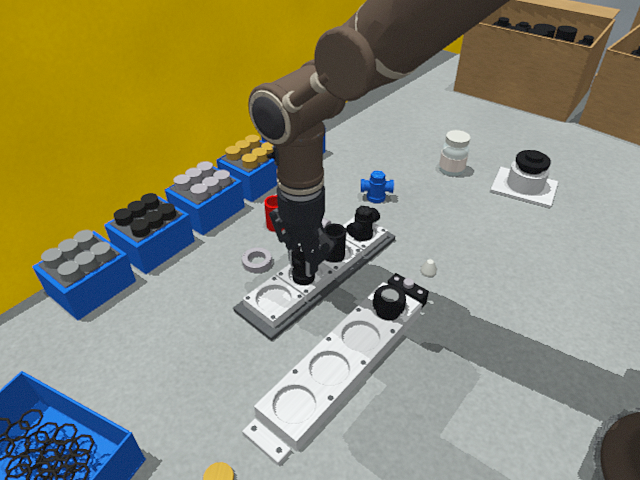

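The side view shows the plug gripped at (302,270). The cap at (389,299) sits in the first well but may be tilted, so I'll check it by depth while I carry the plug on.

>>> {"op": "send_rows", "data": {"fingers": [-1,-1,-1,-1,-1,-1,-1,-1,-1,-1], "delta_pos": [[0,0,-0.02],[0,0,-0.05],[0,0,-0.075],[0.007,-0.025,-0.076],[0.016,-0.06,-0.076],[0.025,-0.1,-0.076],[0.034,-0.138,-0.076],[0.04,-0.16,-0.076],[0.04,-0.162,-0.076],[0.04,-0.162,-0.076]], "delta_rot": [[0,0,0],[0,0,0],[0,0,0],[0,0,-0.01],[0,0,-0.02],[0,0,-0.03],[0,0,-0.03],[0,0,-0.03],[0,0,-0.03],[0,0,-0.03]]}}

```text
time_s: 9.3
position: [457.6, 84.9, 115.4]
orientation: [3.14, -0.0, 1.54]
wrist_force: [0.2, -0.2, -0.7]
gripper_width: 31.5
finger_force: 49.7
```

Run:
```python
from h import *
go((457.2,85.3,114,1.54),(457.2,85.3,40,1.54))
d=cam('side');cv2.imwrite('pics/c1.png',cv2.resize(d['pixels'][250:350,330:450,::-1],None,fx=5,fy=5))
w=world(d);m=(np.hypot(w[...,0]-455,w[...,1]-7)<40)&(w[...,2]>36)&(w[...,2]<90);P=w[m];print(len(P),P.min(0),P.max(0),np.percentile(P,[5,50,95],axis=0))
```

```text
[ 0.0004 -0.0004  0.0014] [ 0.002 -0.    -0.   ]
[ 0.0004 -0.0005  0.0754] [ 0.002 -0.    -0.   ]
562 [430.06435836 -14.95808826  36.00828107] [464.59302162  37.5501386   60.98682792] [[431.91475237  -7.5121772   38.25804389]
 [445.71884865  19.6001589   55.55734447]
 [459.80221969  35.34217531  58.5175087 ]]
```

View pics/c1.png

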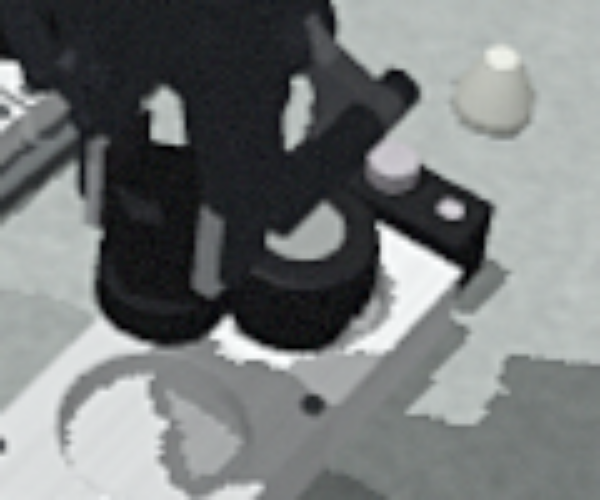

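The cap stands upright with its grey disc level at (300,235) in the crop. Its top is at z≈58, so it is fully down. The plug is held beside it. I'll place it.

>>> {"op": "send_rows", "data": {"fingers": [-1,-1,-1,-1,-1,1,1,1,1,1], "delta_pos": [[0,0,0.02],[0,0,0.045],[0,0,0.063],[0,0,0.073],[0,0,0.075],[0,0,0.075],[0,0,0.075],[0,0,0.075],[0,0,0.05],[0,0,0.01]], "delta_rot": [[0,0,0],[0,0,0],[0,0,0],[0,0,0],[0,0,0],[0,0,0],[0,0,0],[0,0,0],[0,0,0],[0,0,0]]}}

```text
time_s: 10.6
position: [454.9, 84.9, 104.3]
orientation: [-3.138, 0.0, 1.54]
wrist_force: [-0.1, 0.2, 0.3]
gripper_width: 85.7
finger_force: 0.0
```

```bash
python3 -c "
from h import *
go((457.2,85.3,125,1.51),(607.3,-42.3,125,1.51),(607.3,-42.3,46,1.51))"
```

```text
[ 0.0005  0.0022 -0.0207] [-0.003  0.     0.03 ]
[-0.1224  0.1562 -0.0212] [-0.003  0.     0.03 ]
[-0.1224  0.1565  0.0578] [-0.003  0.     0.03 ]
```

>>> {"op": "send_rows", "data": {"fingers": [1,1,1,1,1,1,1,1,1,1], "delta_pos": [[0,0.002,-0.02],[-0.03,0.04,-0.021],[-0.06,0.08,-0.021],[-0.095,0.12,-0.021],[-0.12,0.153,-0.021],[-0.122,0.156,-0.015],[-0.122,0.156,0.015],[-0.122,0.156,0.045],[-0.122,0.156,0.058],[-0.122,0.156,0.058]], "delta_rot": [[0,0,0.0],[0,0,0.01],[0,0,0.03],[0,0,0.03],[0,0,0.03],[0,0,0.03],[0,0,0.03],[0,0,0.03],[0,0,0.03],[0,0,0.03]]}}

```text
time_s: 11.85
position: [607.0, -41.1, 45.6]
orientation: [-3.139, -0.0, 1.51]
wrist_force: [0.1, 0.4, -1.1]
gripper_width: 85.6
finger_force: 0.0
```

>>> {"op": "send_rows", "data": {"fingers": [-1,-1,-1,-1,-1,-1,-1], "delta_pos": [[0,0,0],[0,0,0],[0,0,0],[0,0,0],[0,0,0],[0,0,0],[0,0,0]], "delta_rot": [[0,0,0],[0,0,0],[0,0,0],[0,0,0],[0,0,0],[0,0,0],[0,0,0]]}}

```text
time_s: 12.72
position: [610.0, -42.0, 48.3]
orientation: [3.139, 0.0, 1.51]
wrist_force: [0.4, -0.2, 6.2]
gripper_width: 40.9
finger_force: 51.0
```

```bash
python3 -c "
from h import *
p=get_obs()['position'];print(p)
go((p[0],p[1],p[2]+80,1.51),(459.4,163.4,p[2]+80,1.54))"
```

```text
[610.04166368 -42.00610257  48.29584129]
[-0.      0.0002 -0.08  ] [ 0.003  0.    -0.   ]
[ 0.1958 -0.1627 -0.0805] [ 0.003  0.    -0.03 ]
```

>>> {"op": "send_rows", "data": {"fingers": [-1,-1,-1,-1,-1,-1,-1,-1,-1,-1], "delta_pos": [[0,0,-0.02],[0,0,-0.05],[0,0,-0.08],[0.025,-0.02,-0.08],[0.06,-0.05,-0.08],[0.1,-0.083,-0.08],[0.14,-0.116,-0.08],[0.175,-0.146,-0.08],[0.194,-0.162,-0.08],[0.196,-0.163,-0.08]], "delta_rot": [[0,0,0],[0,0,0],[0,0,0],[0,0,-0.01],[0,0,-0.02],[0,0,-0.03],[0,0,-0.03],[0,0,-0.03],[0,0,-0.03],[0,0,-0.03]]}}

```text
time_s: 13.98
position: [456.6, 164.8, 127.2]
orientation: [-3.141, 0.0, 1.543]
wrist_force: [-0.8, 0.5, -0.4]
gripper_width: 40.9
finger_force: 50.7
```

```bash
python3 -c "
from h import *
go((459.4,163.4,129,1.54),(459.4,163.4,48.5,1.54))
save(cam('side'),'s3.png')"
```

```text
[-0.0013  0.0029 -0.0018] [-0.     0.     0.003]
[-0.0013  0.0029  0.0787] [-0.     0.     0.003]
```

View pics/s3.png

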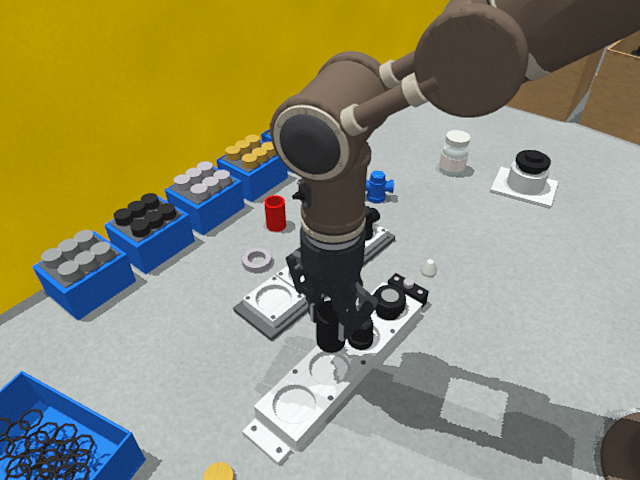

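The side view shows the sleeve held at (329,325) and clear of the placed plug at (361,333). The cap is fine at (389,299). I'll lower the sleeve.

>>> {"op": "send_rows", "data": {"fingers": [-1,-1,-1,-1,-1,1,1,1,1,1], "delta_pos": [[-0.001,0.003,0.02],[-0.001,0.003,0.045],[-0.001,0.003,0.067],[-0.001,0.003,0.078],[-0.001,0.003,0.08],[-0.001,0.003,0.08],[-0.001,0.003,0.08],[-0.001,0.003,0.08],[-0.001,0.003,0.055],[-0.001,0.003,0.01]], "delta_rot": [[0,0,0],[0,0,0],[0,0,0],[0,0,0],[0,0,0],[0,0,0],[0,0,0],[0,0,0],[0,0,0],[0,0,0]]}}

```text
time_s: 15.28
position: [458.9, 162.1, 115.6]
orientation: [-3.137, 0.001, 1.54]
wrist_force: [-0.2, -0.1, -0.7]
gripper_width: 85.1
finger_force: 0.0
```

```bash
python3 -c "
from h import *
go((459.4,163.4,128,1.52),(600.4,-125.3,128,1.52),(600.4,-125.3,36,1.52))"
```

```text
[ 0.0013  0.0004 -0.0124] [-0.005  0.001  0.02 ]
[-0.2829  0.1503 -0.0127] [-0.005  0.001  0.02 ]
[-0.2828  0.1508  0.0793] [-0.005  0.001  0.02 ]
```

>>> {"op": "send_rows", "data": {"fingers": [1,1,1,1,1,1,1,1,1,1], "delta_pos": [[0,0,-0.02],[-0.03,0.016,-0.02],[-0.075,0.04,-0.02],[-0.12,0.064,-0.02],[-0.165,0.088,-0.02],[-0.21,0.112,-0.02],[-0.255,0.136,-0.018],[-0.282,0.15,-0.015],[-0.283,0.1505,-0.01],[-0.283,0.1505,0.02]], "delta_rot": [[0,0,0.0],[0,0,0.01],[0,0,0.02],[0,0,0.02],[0,0,0.02],[0,0,0.02],[0,0,0.02],[0,0,0.02],[0,0,0.02],[0,0,0.02]]}}

```text
time_s: 16.52
position: [604.2, -125.1, 98.2]
orientation: [3.137, 0.0, 1.519]
wrist_force: [-0.4, 0.3, -0.1]
gripper_width: 85.1
finger_force: 0.0
```

```bash
python3 -c "
from h import *
go((600.4,-125.3,36,1.52))
d=cam('wrist');save(d,'w3.png')"
```

```text
[-0.0004 -0.0041  0.0622] [ 0.005  0.    -0.001]
```

View pics/w3.png

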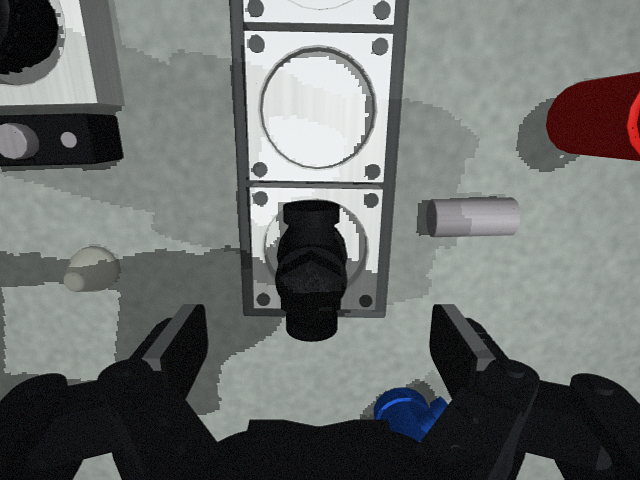

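The wrist view shows the tee at (312,270), its ports along the row and the pads facing the body on either side. I'll go down and grip.

>>> {"op": "send_rows", "data": {"fingers": [1,1,1,1,-1,-1,-1,-1,-1,-1], "delta_pos": [[0,-0.002,0.025],[0,-0.003,0.05],[0,-0.003,0.062],[0,-0.003,0.062],[0,-0.003,0.062],[0,-0.003,0.062],[0,-0.003,0.062],[0,-0.003,0.062],[0,-0.003,0.062],[0,-0.003,0.062]], "delta_rot": [[0,0,0],[0,0,0],[0,0,0],[0,0,0],[0,0,0],[0,0,0],[0,0,0],[0,0,0],[0,0,0],[0,0,0]]}}

```text
time_s: 17.82
position: [600.5, -125.0, 35.9]
orientation: [3.14, 0.0, 1.52]
wrist_force: [-0.5, -0.2, 5.2]
gripper_width: 34.6
finger_force: 50.1
```

```bash
python3 -c "
from h import *
p=get_obs()['position'];print(p)
go((p[0],p[1],p[2]+85,1.52),(461.8,241.7,p[2]+85,1.54))"
```

```text
[ 600.4834468  -125.02659365   35.86166633]
[-0.      0.0002 -0.085 ] [ 0.002  0.    -0.   ]
[ 0.3591 -0.157  -0.0855] [ 0.002  0.    -0.02 ]
```

>>> {"op": "send_rows", "data": {"fingers": [-1,-1,-1,-1,-1,-1,-1,-1,-1,-1], "delta_pos": [[0,0,-0.02],[0,0,-0.05],[0,0,-0.08],[0.025,-0.011,-0.088],[0.065,-0.028,-0.088],[0.105,-0.046,-0.088],[0.15,-0.066,-0.088],[0.195,-0.085,-0.088],[0.24,-0.105,-0.088],[0.28,-0.122,-0.088]], "delta_rot": [[0,0,0],[0,0,0],[0,0,0],[0,0,-0.01],[0,0,-0.02],[0,0,-0.02],[0,0,-0.02],[0,0,-0.02],[0,0,-0.02],[0,0,-0.02]]}}

```text
time_s: 19.08
position: [488.6, 163.3, 121.8]
orientation: [-3.139, 0.0, 1.541]
wrist_force: [1.0, -0.5, -0.6]
gripper_width: 35.0
finger_force: 49.9
```

>>> {"op": "send_rows", "data": {"fingers": [-1,-1,-1,-1], "delta_pos": [[0.035,-0.015,0],[0.065,-0.028,0],[0.079,-0.035,0],[0.079,-0.035,0]], "delta_rot": [[0,0,0],[0,0,0],[0,0,0],[0,0,0]]}}

```text
time_s: 19.58
position: [457.9, 241.7, 122.2]
orientation: [-3.14, 0.001, 1.542]
wrist_force: [0.2, -0.5, -0.9]
gripper_width: 35.1
finger_force: 49.9
```

```bash
python3 -c "
from h import *
go((461.8,241.7,36,1.54))
save(cam('side'),'s4.png')"
```

```text
[0.0002 0.0041 0.0862] [-0.001  0.001  0.002]
```

View pics/s4.png

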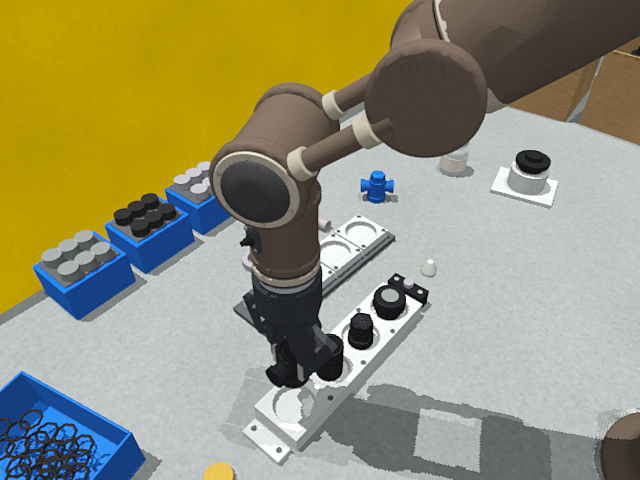

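The side view shows the tee held at (287,372) above the last well. The sleeve (329,357), plug (361,330) and cap (389,299) are all standing. I'll lower the tee, shifting 4 mm along tool y.

>>> {"op": "send_rows", "data": {"fingers": [-1,-1,-1,-1,-1,-1,1,1,1,1], "delta_pos": [[0,0.004,0.02],[0,0.004,0.045],[0,0.004,0.068],[0,0.004,0.082],[0,0.004,0.087],[0,0.004,0.087],[0,0.004,0.087],[0,0.004,0.087],[0,0.004,0.087],[0,0.004,0.065]], "delta_rot": [[0,0,0],[0,0,0],[0,0,0],[0,0,0],[0,0,0],[0,0,0],[0,0,0],[0,0,0],[0,0,0],[0,0,0]]}}

```text
time_s: 20.88
position: [461.6, 240.3, 56.3]
orientation: [-3.138, 0.002, 1.54]
wrist_force: [0.6, 1.1, -0.3]
gripper_width: 85.5
finger_force: 0.0
```

>>> {"op": "send_rows", "data": {"fingers": [1,1,1,1,1,1,1,1,1,1], "delta_pos": [[0,0,-0.04],[0,0,-0.08],[0,0,-0.12],[0,0.03,-0.14],[-0.04,0.07,-0.14],[0.0,0.11,-0.14],[0.0,0.15,-0.14],[0.0,0.19,-0.14],[0.0,0.2,-0.14],[0.0,0.2,-0.14]], "delta_rot": [[0,0,0],[0,0,0],[0,0,0],[0,0,0],[0,0,0],[0,0,0],[0,0,0],[0,0,0],[0,0,0],[0,0,0]]}}

```text
time_s: 22.12
position: [662.7, 234.7, 197.0]
orientation: [-3.14, 0.0, 1.539]
wrist_force: [-0.8, 0.1, 0.1]
gripper_width: 85.0
finger_force: 0.0
```

Run:
```python
from h import *
d=cam('top');save(d,'t5.png');save(cam('side'),'s5.png');w=world(d);z=w[...,2]
for n,c,h in [('cap',(454.9,7.1),58),('plug',(457.2,85.3),66),('sleeve',(459.4,163.4),82),('tee',(461.8,241.7),80)]:
    m=(np.hypot(w[...,0]-c[0],w[...,1]-c[1])<45)&(z>h-8)&(z<h+12)
    P=w[m];print(n,len(P),*( [np.array(cv2.minAreaRect(P[:,:2].astype(np.float32))[0])-c,np.median(P[:,2]),P[:,2].min(),P[:,2].max()] if len(P) else []))
```

```text
cap 721 [0.4132019 0.5736145] 57.886012063031345 50.107279890318594 63.68818331439104
plug 309 [ 0.02662354 -0.63931732] 65.90385568578922 58.57605190344122 70.55363591833412
sleeve 220 [ 2.28572998 -2.87729492] 81.33112699393698 74.09752297316805 87.10295518761261
tee 257 [ 2.81190796 -1.61763306] 79.32852830770067 73.27629954951169 83.94699383316423
```

View pics/s5.png

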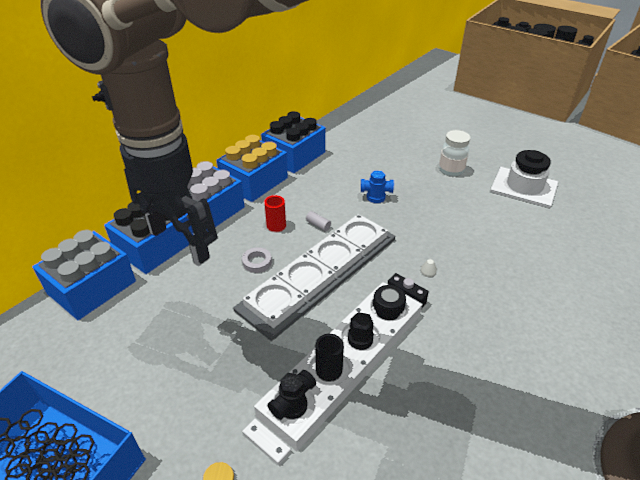

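View pics/t5.png

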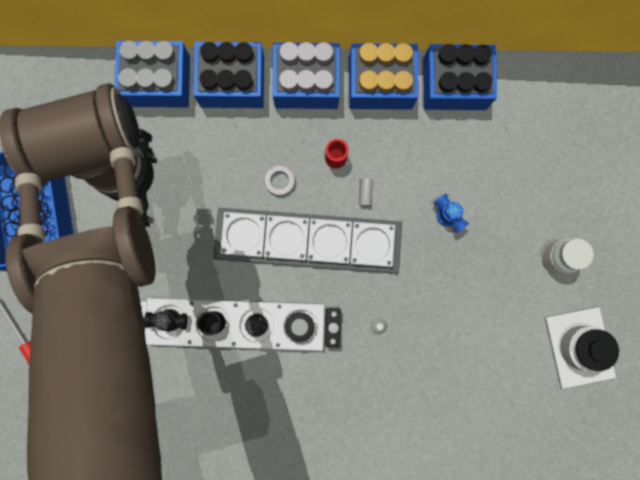

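Both views show all four standing in the carrier, counted from the stop: cap (300,326), plug (257,325), sleeve (211,323) and tee (166,320) in the top view. They are within 4 mm of the well centres, their tops are at the right heights, and the gripper is clear.

```bash
python3 -c "
from cell import ticket
print(ticket.hand_in())"
```

```text
the job is handed in; nothing more can be done
None
```

The job is handed in; no verdict came back. By my last measurement the cap, plug, sleeve and tee stand upright and fully down in wells 1–4 from the end stop, each within 4 mm of its well centre, with the gripper clear and about 22 s used.

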